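# Dry-fit a bridge bracket for tack welding

### The arm

A 6-joint arm with a two-finger parallel gripper is mounted at the origin on the work surface. World frame = base frame: x ahead of the robot, y to its left, z up, the work surface at z = 0. Lengths are in m, angles in rad, forces in N, time in s.
With the tool pointing down it reaches from about 0.3 to 0.775 m from the base axis. Payload 14.6 kg.
Tool frame: the origin (TCP) lies midway between the tips of the shut fingers; the grasp point (between the pads) lies 19 mm behind it (ctrl.tcp_to_grasp is the z of the grasp point in the tool frame, in m); z points along the fingers, y is the line along which they close (so a half turn about z gives the same grasp; the last joint's range is limited). The gripper opens to 94 mm and grips with 3 to 60 N. Pads are 16 mm wide; open, the fingers measure 119 mm over their backs; the gripper's body (75 mm by 177 mm) begins 78 mm behind the grasp point.
Start: joints at [-1.192, 0.3, 1.521, -0, 1.321, -0.067], TCP at [0.237, -0.496, 0.205] pointing down, gripper open.
Joint ranges: [-3.03, 3.03], [-0.79, 2.21], [0.23, 2.52], [-1.04, 4.18], [0, 3.07], [-2.55, 2.55]. Speed limits (rad/s): [2.22, 2.22, 2.57, 3.14, 3.14, 3.14].

### API

Orientations are given as [roll, pitch, yaw] about the fixed x, y, z axes, in that order (R = Rz(yaw) Ry(pitch) Rx(roll)).
In Python, from station import monitor, camera, ctrl gives the robot as it stands.
- The arm moves only by the tool apply_moves, never from a script. Its argument "plan" is one flat list of numbers, 4 for each row, row after row: the shift along the tool's x, y, z in mm, then the turn about the tool's z in rad. In form: [dx, dy, dz, spin, dx, dy, dz, spin, ...]. A call has 1 to 20 rows; each row shifts and turns the commanded pose from where the row before left it, along the tool's axes as they then stand; what a row does not reach is not made up. A row lasts 1/10 s, in which the tool goes at most 50 mm and 8.59 degrees, less where a joint would pass 70% of its speed; a pose out of reach is approached as far as the arm can. A call is refused whole if a number of a shift passes 50 or a number of a turn 0.15, either way. A call with a gripper value outside its range is refused whole. "hand" is the gripper command: -1 is shut, 1 is fully open, values between are in proportion, set as the call begins (left out, the last holds). The fingers move at their own pace and stop on an object; "squeeze" is the grip in N (left out, the last holds). Time passes only in rows, so rows that do not move let the fingers close. It gives the time, the measured TCP pose, the force, the opening and the grip force at its end, in the units of the state.
- monitor.get_obs(): the state, without advancing time (a new reading comes with each control period).
- camera(name): name is "side" or "top" or "wrist"; returns a dict with "image" (384x512x3 uint8, red, green, blue), "range_z" (384x512 float32, m along the optical axis (not along the pixel's ray), 0 where there is no reading), "mtx" (3x3 intrinsics, pixels), "rvec" (rotation vector, rad) and "tvec" (3), from world to camera coordinates, as OpenCV has them. Camera axes: x right, y down, z forward; pixel columns grow to the right and rows downward; lengths in m; the calibration is good to about 2 mm. A picture is of the moment at which its call begins.
- ctrl.hand_in(): hands the job in; it is judged then, once.
The state is a dict: "time_s": time; "qpos": joint angles; "joint_vel": joint speeds; "tau": joint torques, N m; "ee_pos": TCP position; "eef_rot": TCP orientation; "force": force on the tool from outside, world axes, zero at the start; "moment": the same for the moment, N m; "grip_width": finger opening in m; "grip_force": force on a finger pad.
Only numpy, scipy, OpenCV 4.12 (cv2) and the standard library are available. Lean on these libraries where they do the work, as an engineer would, in place of code of your own. Each camera call takes 0.05 s, during which the arm holds its last target. There are 200 camera calls.

### The job

Dry-fit the bridge bracket on the steel base plate for tack welding: stand the red leg upright on the middle of the red patch and the yellow leg on the middle of the yellow patch, both square with the base plate, and stand the copper block on the base plate midway between them. Then lay the blue plate flat and lengthwise across the tops of both legs, centred over the base plate, and stand the green pipe stub on end on the middle of the blue plate. Leave the white tin and the orange magnet where they are.

Things in the scene. Friction and masses are not known exactly. Their poses are not given: they have to be found in the camera images.
- base: bare steel base plate, fixed to the bench, 90 (its x) x 190 (its y) x 8 mm thick. Origin at the centre of its underside, on the bench; z up. The two patches lie on its y axis, 55 mm either side of its centre.
- patch_red: red painted square patch, 52 x 52 mm, paint-thin, on the top of the base plate near one of its two ends, where the red leg goes; which end carries which colour varies. Origin at its centre, at the height of the plate's top face (8 mm above the bench); x and y along its sides and the plate's.
- patch_yellow: yellow painted square patch, 52 x 52 mm, paint-thin, on the top of the base plate near one of its two ends, where the yellow leg goes; which end carries which colour varies. Origin at its centre, at the height of the plate's top face (8 mm above the bench); x and y along its sides and the plate's.
- leg_red_mid (a point): loose leg: upright square steel tube painted red, 36 x 36 mm outside, 4 mm walls, open ends, 60 mm tall, about 0.2 kg. Point at its centre, 30 mm above its underside; z up, x and y square to its faces.
- leg_yellow_mid (a point): loose leg: upright square steel tube painted yellow, 36 x 36 mm outside, 4 mm walls, open ends, 60 mm tall, about 0.2 kg. Point at its centre, 30 mm above its underside; z up, x and y square to its faces.
- block_mid (a point): loose solid copper block, 34 x 34 mm, 45 mm tall (15 mm lower than the legs), about 0.46 kg. Point at its centre, 22.5 mm above its underside; z up, x and y square to its faces.
- bridge_mid (a point): loose flat blue steel plate (the bridge), 60 (its x) x 150 (its y) x 8 mm thick, about 0.55 kg, lying flat on the bench at the start. Point at its centre, 4 mm above its underside; z up.
- stub_mid (a point): loose green pipe stub standing on end: 44 mm outside, 32 mm inside diameter, 40 mm tall, about 0.22 kg. Point at its centre, 20 mm above its underside; z along the pipe.
- tin_mid (a point): bystander: low closed white round tin, 62 mm diameter, 42 mm tall, loose, stays where it is. Point at its centre, 21 mm above the bench.
- magnet_mid (a point): bystander: flat orange pentagon-shaped welding magnet, about 50 x 53 mm, 20 mm thick, loose, stays where it is. Point 10 mm above the bench, under 12 mm from its middle.

How it is judged:
At the end, for the whole second after the job is handed in: Legs on their patches (12 mm), square (0.2 rad); copper block on the base plate's centre (12 mm); blue plate on both legs, centred over the base plate (14 mm), lengthwise (0.15 rad); stub on the blue plate's middle (12 mm). All upright (0.08 rad), heights within 4 mm, at rest (horizontal distance between leg_red_mid and patch_red below 0.012 m and height (world z) of leg_red_mid between 0.034 and 0.042 m and angle between each of leg_red_mid, leg_yellow_mid, block_mid, bridge_mid, stub_mid's own z axis and vertical below 0.08 rad and (angle between the x axis of leg_red_mid and the x axis of base, either way round below 0.2 rad or angle between the x axis of leg_red_mid and the y axis of base, either way round below 0.2 rad) and horizontal distance between leg_yellow_mid and patch_yellow below 0.012 m and height (world z) of leg_yellow_mid between 0.034 and 0.042 m and (angle between the x axis of leg_yellow_mid and the x axis of base, either way round below 0.2 rad or angle between the x axis of leg_yellow_mid and the y axis of base, either way round below 0.2 rad) and horizontal distance between block_mid and base below 0.012 m and height (world z) of block_mid between 0.0265 and 0.0345 m and horizontal distance between bridge_mid and base below 0.014 m and height (world z) of bridge_mid between 0.068 and 0.076 m and angle between the y axis of bridge_mid and the y axis of base, either way round below 0.15 rad and horizontal distance between stub_mid and bridge_mid below 0.012 m and height (world z) of stub_mid between 0.092 and 0.1 m and linear speed of each of leg_red, leg_yellow, block, bridge, stub below 0.02 m/s); the robot touches nothing.
It fails at once if the white tin is shifted by more than 25 mm (distance of tin_mid from where it was at the start of the episode above 0.025 m).
It fails at once if the orange magnet is shifted by more than 25 mm (distance of magnet_mid from where it was at the start of the episode above 0.025 m).
It also fails if it takes over 131 s, if anything falls off the work surface, if the arm or the gripper's body presses on something with over 40 N, if the wrist force passes 120 N, or if a joint passes its speed limit or range.

## Working session

There is one attempt and no reset: what is moved stays moved. The work goes in short steps, Python scripts to look and compute and a tool call to move; the robot and the scene stay as the last step left them, time stands still between calls to the robot, and variables do not carry over. Pictures are saved under pics/ and viewed, at most 14 in all, crops included, and the job is handed in when it is done.

Besides the shell and the picture viewer there is one more tool, called after "Request:" in YAML: its name, and indented under it one key for each argument. apply_moves: Moves the arm, as the interface text tells. Its arguments: {"type":"object","properties":{"plan":{"type":"array","items":{"type":"number"}},"hand":{"type":"number"},"squeeze":{"type":"number"}},"required":["plan"]}

```bash
ls; mkdir -p pics
python3 - <<'E'
from station import monitor, camera, ctrl
import cv2,numpy as np
print(monitor.get_obs(), ctrl.tcp_to_grasp)
for n in ("top","side"):
    c=camera(n); cv2.imwrite(f"pics/{n}0.png",c["image"][:,:,::-1]); np.savez(f"{n}0.npz",**c)
    R=cv2.Rodrigues(c["rvec"])[0]; print(n,c["mtx"],-R.T@c["tvec"],R)
E
```

```text
pics
{'time_s': 0.0, 'qpos': array([-1.19160077e+00,  3.00468253e-01,  1.52157303e+00, -1.93588235e-05,
        1.32068856e+00, -6.65926253e-02]), 'joint_vel': array([ 0.00046064, -0.00181064,  0.00051592,  0.00081656,  0.0012724 ,
       -0.00020568]), 'tau': array([-2.00773713e-03, -5.31815743e+01, -3.52735770e+01,  7.07548088e-02,
        2.44024774e-02, -9.68717723e-05]), 'ee_pos': array([ 0.23704412, -0.49601155,  0.2048913 ]), 'eef_rot': array([-3.14045673e+00, -5.69631951e-05,  4.45792955e-01]), 'force': array([0.00792409, 0.32950243, 0.38750329]), 'moment': array([0.03809849, 0.0354242 , 0.01266833]), 'grip_force': 0.0, 'grip_width': 0.09383547296518162} -0.0188
top [[376.41484954   0.         255.1430172 ]
 [  0.         376.41484954 192.48556517]
 [  0.           0.           1.        ]] [0.32949845 0.0097631  1.01734703] [[-0.04824767 -0.99883042  0.00315637]
 [-0.97546276  0.04643884 -0.21521114]
 [ 0.21481286 -0.01346236 -0.97656244]]
side [[386.48061322   0.         252.84665556]
 [  0.         386.48061322 194.82191653]
 [  0.           0.           1.        ]] [0.33842836 0.83738494 0.87186845] [[-0.9796519  -0.20047747 -0.00953566]
 [-0.13365747  0.68709878 -0.71416451]
 [ 0.14972584 -0.69835811 -0.69991294]]
```

View pics/top0.png

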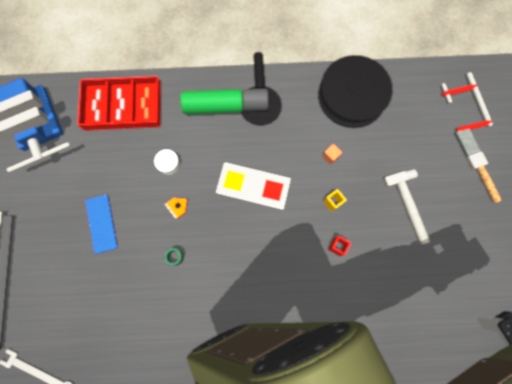

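View pics/side0.png

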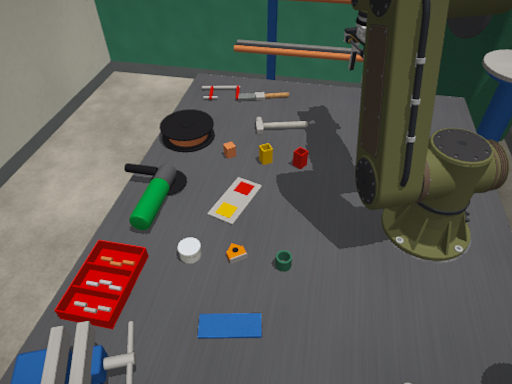

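The top view shows the base plate at (254,186), with the yellow patch at (234,181) and the red at (272,190). The red leg is at (340,245), the yellow leg at (335,199), copper at (333,153), blue plate at (101,223), stub at (174,256), tin at (166,161) and magnet at (177,207). The side view agrees, and everything is unobstructed.

```bash
cat > h.py <<'E'
import cv2,numpy as np
from station import monitor,camera,ctrl
def plane(c,uv,z):
    "pixels -> world xy on plane z"
    R=cv2.Rodrigues(c["rvec"])[0]; o=-R.T@np.ravel(c["tvec"])
    n=cv2.undistortPoints(np.float64(uv).reshape(-1,1,2),c["mtx"],None)[:,0]
    d=np.c_[n,np.ones(len(n))]@R
    return (o+d*((z-o[2])/d[:,2:]))[:,:2]
def world(c):
    R=cv2.Rodrigues(c["rvec"])[0]; o=-R.T@np.ravel(c["tvec"])
    h,w=c["range_z"].shape; v,u=np.mgrid[:h,:w]
    n=cv2.undistortPoints(np.float64(np.c_[u.ravel(),v.ravel()]).reshape(-1,1,2),c["mtx"],None)[:,0]
    return (o+(np.c_[n,np.ones(len(n))]*c["range_z"].reshape(-1,1))@R).reshape(h,w,3)
# name: hue lo,hi,satmin, top z
COL=dict(red=(-6,5,150),yellow=(20,33,150),copper=(5,16,80),blue=(100,120,130),green=(65,95,60),orange=(12,20,180),white=(-200,200,-1))
def find(c,col,near,z,rad=.06,tol=.006):
    "top face of coloured thing near xy at height z: rect centre, size, angle of long side, n"
    hsv=cv2.cvtColor(np.ascontiguousarray(c["image"]),cv2.COLOR_RGB2HSV).astype(int)
    H=hsv[...,0]; H=np.where(H>170,H-180,H); lo,hi,s=COL[col]
    m=(H>=lo)&(H<=hi)&(hsv[...,1]>s)&(hsv[...,2]>40)
    if col=="white": m=(hsv[...,2]>150)&(hsv[...,1]<60)
    W=world(c); m&=(abs(W[...,2]-z)<tol)&(np.hypot(W[...,0]-near[0],W[...,1]-near[1])<rad)
    v,u=np.nonzero(m)
    if len(u)<4: return None
    p=plane(c,np.c_[u,v],z); r=cv2.minAreaRect((p*1000).astype(np.float32))
    b=cv2.boxPoints(r); e=[b[1]-b[0],b[2]-b[1]]; e=e[0] if np.hypot(*e[0])>np.hypot(*e[1]) else e[1]
    return np.round(r[0],1),np.round(r[1],1),round(float(np.arctan2(e[1],e[0])%np.pi),3),len(u),np.round(p.mean(0)*1000,1),np.round(W[m][:,2].mean()*1000,1)
E
cat > m.py <<'E'
from h import *
T=dict(np.load("top0.npz"))
S=dict(np.load("side0.npz"))
for n,col,px,z in [("base","white",(254,186),.008),("pR","red",(272,190),.008),("pY","yellow",(234,181),.008),("red","red",(340,245),.06),("yellow","yellow",(335,199),.06),("copper","copper",(333,153),.045),("blue","blue",(101,223),.008),("stub","green",(174,256),.04),("tin","white",(166,161),.042),("mag","orange",(177,207),.02)]:
    g=plane(T,[px],z)[0]
    for k,c in (("top",T),("side",S)): print(n,k,find(c,col,g,z,rad=.12 if n in("base","blue") else .05))
E
python3 m.py
```

```text
base top (array([5.725e+02, 2.000e-01]), array([195.1,  96.1]), 1.274, 1546, array([570.8,  -1.2]), np.float64(8.1))
base side (array([574.9,   1.9]), array([189.4,  90.2]), 1.276, 799, array([574.9,   5.9]), np.float64(9.3))
pR top (array([556.9, -51.6]), array([45.4, 45.2]), 1.271, 266, array([556.6, -51.7]), np.float64(8.9))
pR side (array([558.4, -51. ]), array([47.7, 48.8]), 2.82, 150, array([558.3, -50.2]), np.float64(9.9))
pY top (array([588.6,  53.6]), array([46.7, 46.8]), 2.844, 279, array([588.7,  53.5]), np.float64(9.0))
pY side (array([591.7,  54.7]), array([49.9, 50.3]), 2.839, 192, array([591.2,  55. ]), np.float64(9.9))
red top (array([ 393.8, -213.7]), array([35.5, 37.2]), 2.592, 96, array([ 393.8, -212.9]), np.float64(60.0))
red side (array([ 397.6, -207.5]), array([46.5, 38.8]), 1.067, 62, array([ 395.8, -208.2]), np.float64(58.6))
yellow top (array([ 514.1, -212.7]), array([35.5, 38. ]), 2.161, 96, array([ 514.2, -212.4]), np.float64(59.9))
yellow side (array([ 516.6, -206.2]), array([40. , 46.1]), 2.172, 61, array([ 517.1, -207. ]), np.float64(59.2))
copper top (a
[... 369 characters left out ...]
 60.7]), 0.197, 1520, array([488.7, 419.8]), np.float64(8.9))
stub top (array([388.2, 214.5]), array([41.4, 40.5]), 1.523, 116, array([387.7, 214.4]), np.float64(39.7))
stub side (array([389.9, 221.2]), array([39.7, 45.9]), 1.73, 110, array([389.9, 220.7]), np.float64(39.6))
tin top (array([644.1, 232.5]), array([60.1, 59.2]), 1.524, 402, array([643.8, 232.3]), np.float64(41.8))
tin side (array([648.4, 236.2]), array([60.4, 61.4]), 1.766, 338, array([647.7, 237. ]), np.float64(43.1))
mag top (array([524.5, 200.8]), array([50.7, 42.7]), 0.565, 79, array([523.1, 200. ]), np.float64(19.3))
mag side (array([529.9, 207.6]), array([51.3, 46.1]), 0.714, 167, array([525.8, 210.6]), np.float64(20.6))
```

```bash
cat > go.py <<'E'
import sys
from h import *
def rel(x,y,z,yaw):
    o=monitor.get_obs(); p=o["ee_pos"]*1000; a=o["eef_rot"][2]
    s=(a-yaw+np.pi)%(2*np.pi)-np.pi
    d=np.array([x,y])-p[:2]; c,n=np.cos(yaw),np.sin(yaw)
    print("t %.1f at %s yaw %.3f | spin %.3f then dx %.1f dy %.1f dz %.1f"%(o["time_s"],p.round(1),a,s,c*d[0]+n*d[1],n*d[0]-c*d[1],p[2]-z), "w",round(o["grip_width"]*1000,1))
if __name__=="__main__": rel(*map(float,sys.argv[1:5]))
E
python3 go.py 395 -212 130 1.021
```

```text
t 0.1 at [ 237.1 -496.   205. ] yaw 0.446 | spin -0.575 then dx 324.7 dy -13.7 dz 75.0 w 93.9
```

Request:
apply_moves:
  plan: [0,0,10,-0.14,0,0,15,-0.145,0,0,15,-0.145,0,0,15,-0.145,36,-1.5,10,0,36,-1.5,10,0,36,-1.5,0,0,36,-1.5,0,0,36,-1.5,0,0,36,-1.5,0,0,36,-1.5,0,0,36,-1.5,0,0,36,-1.7,0,0,0,0,0,0,0,0,0,0]
  hand: 1
  squeeze: 25

```text
time_s: 1.6
ee_pos: [0.3949, -0.2126, 0.1303]
eef_rot: [-3.141, 0.0, 1.022]
force: [-0.6, -0.2, 0.2]
grip_width: 0.094
grip_force: 0.0
```

```bash
python3 go.py 395 -212 16 1.021
python3 - <<'E'
from h import *
c=camera("wrist"); cv2.imwrite("pics/w1.png",c["image"][:,:,::-1])
g=np.array([.395,-.212])
print(find(c,"red",g,.06,rad=.06))
R=cv2.Rodrigues(c["rvec"])[0]; print(-R.T@c["tvec"],R[2])
E
```

```text
t 1.6 at [ 394.9 -212.6  130.3] yaw 1.022 | spin 0.001 then dx 0.6 dy -0.2 dz 114.3 w 94.0
(array([ 394.8, -211.8]), array([37.2, 35.5]), 1.004, 866, array([ 394.6, -211.7]), np.float64(59.6))
[ 0.43560305 -0.14456066  0.30979156] [-0.14088659 -0.23123325 -0.96264332]
```

View pics/w1.png

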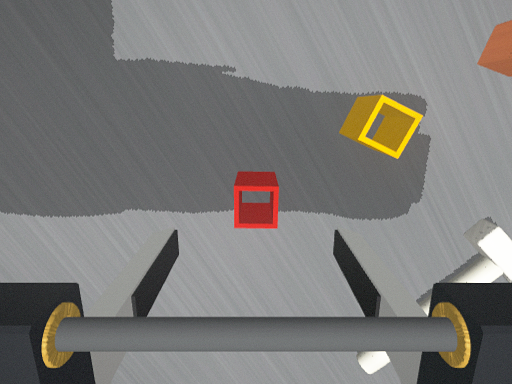

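The wrist view shows the red leg at (256,205), centred and square between the fingers. I'll descend and grip.

Request:
apply_moves:
  plan: [0.6,0,30,0.01,0,0,30,0,0,0,30,0,0,0,24,0,0,0,0,0,0,0,0,0]

```text
time_s: 2.25
ee_pos: [0.3949, -0.2131, 0.0169]
eef_rot: [-3.141, 0.0, 1.01]
force: [-0.0, -0.0, 0.2]
grip_width: 0.094
grip_force: 0.0
```

Request:
apply_moves:
  plan: [0,0,0,0,0,0,0,0,0,0,0,0,0,0,0,0,0,0,0,0,0,0,0,0,0,0,0,0]
  hand: -1

```text
time_s: 2.95
ee_pos: [0.3951, -0.2123, 0.0164]
eef_rot: [-3.142, -0.0, 1.011]
force: [0.2, -0.3, 0.1]
grip_width: 0.0412
grip_force: 0.0
```

```bash
python3 go.py 558 -51 110 1.277
```

```text
t 3.0 at [ 395.1 -212.3   16.4] yaw 1.011 | spin -0.266 then dx 201.6 dy 109.2 dz -93.6 w 41.2
```

Fingers need a bit longer to close.

Request:
apply_moves:
  plan: [0,0,0,0,0,0,0,0,0,0,0,0,0,0,0,0]

```text
time_s: 3.35
ee_pos: [0.3951, -0.2123, 0.0164]
eef_rot: [-3.142, -0.0, 1.011]
force: [-0.1, 0.4, 0.5]
grip_width: 0.0359
grip_force: 25.0
```

Request:
apply_moves:
  plan: [0,0,-15,0,0,0,-25,-0.06,0,0,-30,-0.1,0,0,-24,-0.106,20,11,0,0,30,16,0,0,35,19,0,0,35,19,0,0,35,19,0,0,30,16,0,0,16.6,9.2,0,0,0,0,0,0,0,0,0,0]

```text
time_s: 4.65
ee_pos: [0.5575, -0.0511, 0.1098]
eef_rot: [-3.14, 0.0, 1.277]
force: [-0.4, -0.6, -2.6]
grip_width: 0.0356
grip_force: 25.0
```

```bash
python3 go.py 558 -51 26 1.277
python3 - <<'E'
from h import *
c=camera("wrist"); cv2.imwrite("pics/w2.png",c["image"][:,:,::-1])
print(find(c,"red",(.558,-.051),.008,rad=.05)); print(find(c,"yellow",(.590,.054),.008,rad=.05)); print(find(c,"white",(.574,.001),.008,rad=.13))
E
```

```text
t 4.7 at [557.5 -51.1 109.8] yaw 1.277 | spin 0.000 then dx 0.2 dy 0.4 dz 83.8 w 35.6
(array([559. , -43.6]), array([35.4, 51.7]), 2.848, 2188, array([559.3, -43. ]), np.float64(8.9))
(array([588.9,  54.7]), array([51. , 51.8]), 2.848, 4226, array([589.2,  55.7]), np.float64(8.9))
(array([573.8,   5.3]), array([182.9,  89.6]), 1.277, 14552, array([577.8,  18.3]), np.float64(8.3))
```

View pics/w2.png

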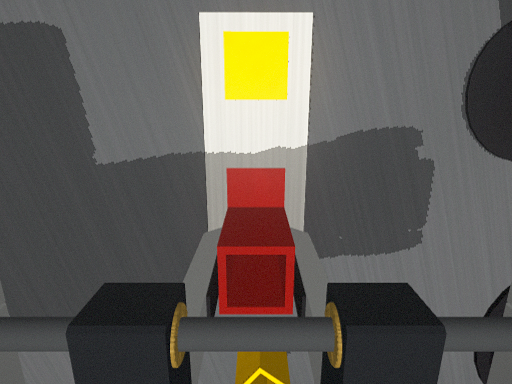

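The wrist view shows the yellow patch centred at (256,66) and the held red leg over its patch, square with the plate. The base centre comes to about (573, 2) mm with its axis at 1.277 rad.

Request:
apply_moves:
  plan: [0.4,-0.6,25,0,0,0,25,0,0,0,20,0,0,0,10,0,0,0,4.5,0,0,0,0,0,0,0,0,0]

```text
time_s: 5.4
ee_pos: [0.558, -0.0507, 0.0269]
eef_rot: [3.14, -0.0, 1.277]
force: [-0.3, -0.1, -3.2]
grip_width: 0.0361
grip_force: 25.0
```

Request:
apply_moves:
  plan: [0,0,0,0,0,0,0,0,0,0,0,0,0,0,0,0,0,0,0,0,0,0,-10,0,0,0,-25,0,0,0,-25,0,0,0,-25,0,0,0,0,0]
  hand: 1

```text
time_s: 6.4
ee_pos: [0.5592, -0.0507, 0.115]
eef_rot: [3.136, -0.001, 1.277]
force: [-0.8, -1.2, -0.4]
grip_width: 0.094
grip_force: 0.0
```

```bash
python3 go.py 515.5 -209.5 130 0.594;python3 - <<'E'
from h import *
c=camera("wrist"); print(find(c,"red",(.557,-.051),.068,rad=.05))
E
```

```text
t 6.4 at [559.2 -50.7 115. ] yaw 1.277 | spin 0.683 then dx -125.1 dy 107.2 dz -15.0 w 94.0
(array([557.8, -50.3]), array([37.8, 35.7]), 1.261, 1089, array([558.2, -50. ]), np.float64(67.6))
```

Red leg is placed within about 1 mm. Yellow next.

Request:
apply_moves:
  plan: [0,0,-10,0.13,0,0,-5,0.14,0,0,0,0.14,0,0,0,0.14,0,0,0,0.133,-20,17,0,0,-30,26,0,0,-30,26,0,0,-30,25,0,0,-15,13,0,0,0,0,0,0,0,0,0,0]

```text
time_s: 7.65
ee_pos: [0.5137, -0.2087, 0.1253]
eef_rot: [-3.141, 0.0, 0.593]
force: [-0.3, -0.2, -0.4]
grip_width: 0.0942
grip_force: 0.0
```

Run:
```python
from h import *
from go import rel
c=camera("wrist"); r=find(c,"yellow",(.5155,-.2095),.06,rad=.05); print(r)
rel(*r[0],16,r[2]%(np.pi/2))
```

```text
(array([ 515. , -210.9]), array([37. , 35.9]), 0.593, 949, array([ 515.4, -210.7]), np.float64(59.5))
t 7.7 at [ 513.9 -208.3  125.5] yaw 0.594 | spin 0.001 then dx -0.5 dy 2.8 dz 109.5 w 93.8
```

Request:
apply_moves:
  plan: [-0.5,2.8,25,0,0,0,30,0,0,0,30,0,0,0,24.5,0,0,0,0,0]

```text
time_s: 8.2
ee_pos: [0.5137, -0.2097, 0.0134]
eef_rot: [-3.137, 0.003, 0.595]
force: [-0.2, 0.4, 1.0]
grip_width: 0.0935
grip_force: 0.0
```

Request:
apply_moves:
  plan: [0,0,0,0,0,0,0,0,0,0,0,0,0,0,0,0,0,0,0,0,0,0,0,0,0,0,0,0,0,0,0,0,0,0,0,0,0,0,0,0,0,0,0,0]
  hand: -1

```text
time_s: 9.3
ee_pos: [0.515, -0.2118, 0.0165]
eef_rot: [3.142, 0.0, 0.594]
force: [0.3, -0.8, 1.2]
grip_width: 0.036
grip_force: 25.0
```

```bash
python3 go.py 588.9 54.7 130 1.277
```

```text
t 9.3 at [ 515.  -211.8   16.5] yaw 0.594 | spin -0.683 then dx 276.4 dy -6.5 dz -113.5 w 36.0
```

Request:
apply_moves:
  plan: [0,0,-15,0,0,0,-30,-0.13,0,0,-35,-0.14,0,0,-33.5,-0.14,0,0,0,-0.14,20,-0.5,0,-0.133,35,-1,0,0,36,-1,0,0,36,-1,0,0,36,-1,0,0,36,-1,0,0,36,-1,0,0,28,0,0,0,14,0,0,0,0,0,0,0,0,0,0,0]

```text
time_s: 10.9
ee_pos: [0.5913, 0.0535, 0.1301]
eef_rot: [-3.141, 0.0, 1.277]
force: [0.6, 0.5, -1.6]
grip_width: 0.0357
grip_force: 25.0
```

```bash
python3 go.py 588.9 54.7 25.5 1.277
```

```text
t 10.9 at [591.3  53.5 130.1] yaw 1.277 | spin -0.000 then dx 0.4 dy -2.7 dz 104.6 w 35.7
```

Request:
apply_moves:
  plan: [0.4,-2.7,30,0,0,0,30,0,0,0,25,0,0,0,13,0,0,0,6,0,0,0,0,0,0,0,0,0]

```text
time_s: 11.6
ee_pos: [0.5898, 0.0553, 0.0272]
eef_rot: [3.14, -0.001, 1.277]
force: [-0.2, -1.1, -1.2]
grip_width: 0.0357
grip_force: 25.0
```

Request:
apply_moves:
  plan: [0,0,0,0,0,0,0,0,0,0,0,0,0,0,0,0,0,0,0,0,0,0,-10,0,0,0,-25,0,0,0,-30,0,0,0,-30,0,0,0,-10,0,0,0,0,0]
  hand: 1

```text
time_s: 12.7
ee_pos: [0.5897, 0.0556, 0.1324]
eef_rot: [3.139, -0.001, 1.277]
force: [0.1, 0.3, -0.7]
grip_width: 0.0941
grip_force: 0.0
```

```bash
python3 go.py 647.3 -217.6 130 0.674;python3 - <<'E'
from h import *
c=camera("wrist"); print(find(c,"yellow",(.589,.055),.068,rad=.05))
E
```

```text
t 12.7 at [589.7  55.6 132.4] yaw 1.277 | spin 0.603 then dx -125.5 dy 249.4 dz 2.4 w 94.1
(array([589.6,  56.8]), array([36., 36.]), 2.846, 941, array([589.7,  57.6]), np.float64(67.6))
```

Request:
apply_moves:
  plan: [0,0,0,0.13,0,0,0,0.14,0,0,0,0.14,-10,20,0,0.14,-17,33,0,0.053,-17,34,0,0,-17,34,0,0,-17,34,0,0,-17,34,0,0,-17,34,0,0,-13.5,26.4,0,0,0,0,0,0,0,0,0,0]

```text
time_s: 14.05
ee_pos: [0.652, -0.2159, 0.1288]
eef_rot: [-3.139, 0.001, 0.673]
force: [-0.1, 0.6, -0.0]
grip_width: 0.0942
grip_force: 0.0
```

Run:
```python
from h import *
from go import rel
c=camera("wrist"); r=find(c,"copper",(.6473,-.2176),.045,rad=.05); print(r)
cv2.imwrite("pics/w3.png",c["image"][:,:,::-1])
rel(*r[0],10,r[2]%(np.pi/2))
```

```text
(array([ 647.3, -218.1]), array([34.3, 34.4]), 2.244, 1505, array([ 647.4, -218.1]), np.float64(45.0))
t 14.1 at [ 652.2 -215.1  129.3] yaw 0.674 | spin 0.001 then dx -5.7 dy -0.7 dz 119.3 w 94.2
```

View pics/w3.png

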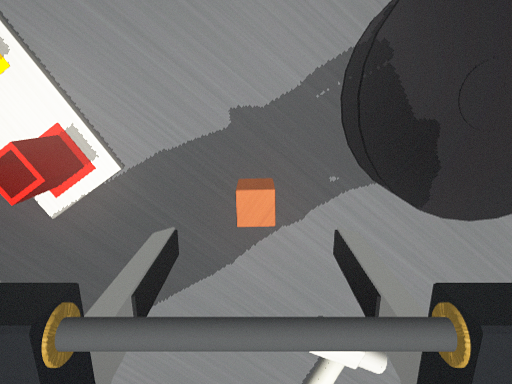

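The copper block is at (256,203), square between the fingers; the hammer is at (350,360), clear of the jaws.

Request:
apply_moves:
  plan: [-5.7,-0.7,30,0,0,0,30,0,0,0,30,0,0,0,20,0,0,0,9,0,0,0,0,0]

```text
time_s: 14.7
ee_pos: [0.6473, -0.2178, 0.0108]
eef_rot: [-3.14, 0.001, 0.675]
force: [0.8, -0.4, 0.3]
grip_width: 0.0942
grip_force: 0.0
```

Request:
apply_moves:
  plan: [0,0,0,0,0,0,0,0,0,0,0,0,0,0,0,0,0,0,0,0,0,0,0,0,0,0,0,0,0,0,0,0,0,0,0,0,0,0,0,0,0,0,0,0]
  hand: -1
  squeeze: 35

```text
time_s: 15.8
ee_pos: [0.6478, -0.2189, 0.0119]
eef_rot: [-3.142, 0.0, 0.674]
force: [0.2, -0.2, 0.2]
grip_width: 0.0339
grip_force: 34.8
```

```bash
python3 go.py 573 2 130 1.277
```

```text
t 15.8 at [ 647.8 -218.9   11.9] yaw 0.674 | spin -0.603 then dx 189.8 dy -135.5 dz -118.1 w 33.9
```

Request:
apply_moves:
  plan: [0,0,-15,0,0,0,-30,-0.12,0,0,-35,-0.13,0,0,-38,-0.13,0,0,0,-0.13,15,-11,0,-0.093,25,-18,0,0,32,-23,0,0,32,-23,0,0,32,-23,0,0,30,-21,0,0,16,-11,0,0,8,-5.5,0,0,0,0,0,0,0,0,0,0]

```text
time_s: 17.3
ee_pos: [0.5751, 0.0019, 0.1302]
eef_rot: [3.141, 0.0, 1.276]
force: [0.3, 1.0, -4.0]
grip_width: 0.034
grip_force: 34.8
```

```bash
python3 go.py 573.3 2.5 21.5 1.277
```

```text
t 17.3 at [575.1   1.9 130.2] yaw 1.276 | spin -0.001 then dx 0.0 dy -1.9 dz 108.7 w 34.0
```

Request:
apply_moves:
  plan: [0,-1.9,25,0,0,0,25,0,0,0,25,0,0,0,20,0,0,0,9,0,0,0,4.5,0,0,0,0,0,0,0,0,0]

```text
time_s: 18.1
ee_pos: [0.5736, 0.003, 0.0224]
eef_rot: [3.14, -0.0, 1.277]
force: [-0.3, -0.8, -3.3]
grip_width: 0.0337
grip_force: 34.8
```

Request:
apply_moves:
  plan: [0,0,0,0,0,0,0,0,0,0,0,0,0,0,0,0,0,0,0,0,0,0,-10,0,0,0,-25,0,0,0,-30,0,0,0,-30,0,0,0,-15,0,0,0,0,0]
  hand: 1

```text
time_s: 19.2
ee_pos: [0.574, 0.0032, 0.1344]
eef_rot: [3.137, -0.001, 1.277]
force: [0.7, -0.2, -0.2]
grip_width: 0.0938
grip_force: 0.0
```

```bash
python3 go.py 488 416.8 130 0.205;python3 - <<'E'
from h import *
c=camera("wrist"); print(find(c,"copper",(.573,.002),.053,rad=.04)); cv2.imwrite("pics/w4.png",c["image"][:,:,::-1])
c=camera("top"); print(find(c,"copper",(.573,.002),.053,rad=.04));print(find(c,"red",(.558,-.05),.068,rad=.04));print(find(c,"yellow",(.589,.055),.068,rad=.04))
E
```

```text
t 19.2 at [574.    3.2 134.4] yaw 1.277 | spin 1.072 then dx -0.0 dy -422.4 dz 4.4 w 93.8
(array([573.2,   3.7]), array([34.6, 33.4]), 1.275, 1553, array([573.3,   3.8]), np.float64(53.1))
None
None
None
```

View pics/w4.png

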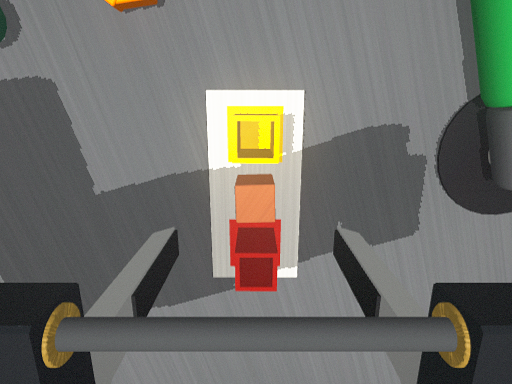

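The wrist view shows the red leg, copper block and yellow leg standing in line and square on the plate, around (256,250), (255,200) and (255,135). Now the blue plate.

Request:
apply_moves:
  plan: [0,0,0,0.12,0,0,0,0.14,0,0,0,0.14,0,0,0,0.14,0,0,0,0.14,0,0,0,0.14,0,0,0,0.14,0,-20,0,0.112,0,-35,0,0,0,-38,0,0,0,-38,0,0,0,-38,0,0,0,-38,0,0,0,-38,0,0,0,-38,0,0,0,-38,0,0,0,-38,0,0,0,-33,0,0,0,-20,0,0,0,-10,0,0]

```text
time_s: 21.3
ee_pos: [0.4839, 0.4171, 0.1298]
eef_rot: [3.141, 0.002, 0.206]
force: [0.3, -0.2, -1.4]
grip_width: 0.094
grip_force: 0.0
```

Request:
apply_moves:
  plan: [0,0,0,0,0,0,0,0]

```text
time_s: 21.5
ee_pos: [0.4851, 0.415, 0.1308]
eef_rot: [3.141, 0.001, 0.204]
force: [-0.8, 0.1, -0.2]
grip_width: 0.0945
grip_force: 0.0
```

Run:
```python
from h import *
from go import rel
c=camera("wrist"); r=find(c,"blue",(.488,.4168),.008,rad=.12); print(r)
cv2.imwrite("pics/w5.png",c["image"][:,:,::-1])
c=camera("top"); print(find(c,"blue",(.488,.4168),.008,rad=.12))
rel(488,416.8,2,.205)
```

```text
(array([487.4, 418. ]), array([149.3,  59.7]), 0.211, 9222, array([491.8, 419. ]), np.float64(8.2))
(array([486.6, 414.8]), array([149.6,  60.3]), 0.213, 950, array([472.6, 409.1]), np.float64(8.0))
t 21.6 at [485.4 414.8 131.3] yaw 0.204 | spin -0.001 then dx 2.9 dy -1.5 dz 129.3 w 94.1
```

View pics/w5.png

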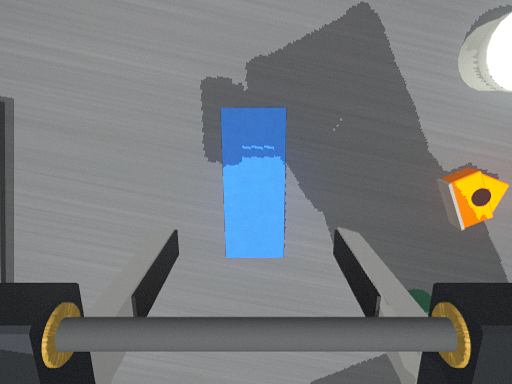

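The wrist view shows the blue plate centred near (255,182) between the fingers, with the magnet at (474,197) and tin at (495,50) clear.

Request:
apply_moves:
  plan: [2.6,-2.7,25,-0.006,0,0,30,0,0,0,30,0,0,0,22,0,0,0,12,0,0,0,6,0,0,0,0,0,0,0,0,0,0,0,2,0,0,0,2,0,0,0,0,0]

```text
time_s: 22.7
ee_pos: [0.487, 0.419, 0.0025]
eef_rot: [3.142, -0.0, 0.211]
force: [0.3, 0.8, -0.5]
grip_width: 0.0937
grip_force: 0.0
```

```bash
python3 go.py 487.4 418 2 .210
```

```text
t 22.7 at [487.  419.    2.5] yaw 0.211 | spin 0.001 then dx 0.2 dy 1.1 dz 0.5 w 93.7
```

Request:
apply_moves:
  plan: [0,0,0,0,0,0,0,0,0,0,0,0,0,0,0,0,0,0,0,0,0,0,0,0,0,0,0,0]
  hand: -1
  squeeze: 55

```text
time_s: 23.4
ee_pos: [0.4871, 0.4188, 0.0025]
eef_rot: [3.141, 0.0, 0.211]
force: [0.2, -3.5, 1.5]
grip_width: 0.0591
grip_force: 55.0
```

Request:
apply_moves:
  plan: [0,0,-10,0,0,0,-15,0,0,0,-25,0,0,0,-30,0,0,0,-35,0,0,0,-30,0,0,0,0,0,0,0,0,0]

```text
time_s: 24.2
ee_pos: [0.4867, 0.419, 0.1471]
eef_rot: [-3.141, -0.0, 0.211]
force: [-1.0, -0.4, -8.3]
grip_width: 0.0589
grip_force: 55.0
```

Run:
```python
from h import *
c=camera("wrist"); cv2.imwrite("pics/w6.png",c["image"][:,:,::-1])
from go import rel
z=(monitor.get_obs()["ee_pos"][2]-.0025)+.008
print(find(c,"blue",(.487,.419),z,rad=.12,tol=.02)); rel(573,2,150,1.277)
c=camera("side"); cv2.imwrite("pics/s6.png",c["image"][:,:,::-1])
```

```text
(array([498.9, 422.2]), array([124. ,  60.3]), 0.211, 21034, array([504.3, 423.5]), np.float64(152.8))
t 24.2 at [486.3 418.6 145.8] yaw 0.211 | spin -1.066 then dx -373.7 dy 203.6 dz -4.2 w 58.8
```

View pics/w6.png

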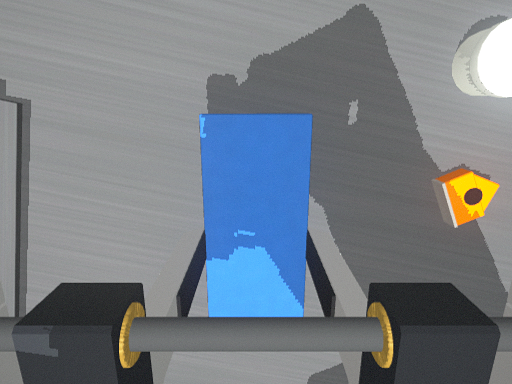

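The plate is held level and centred, in frame at (205–312, 115–315). Carry it to the assembly.

Request:
apply_moves:
  plan: [0,0,-4,-0.08,0,0,0,-0.13,0,0,0,-0.14,0,0,0,-0.14,0,0,0,-0.14,0,0,0,-0.14,0,0,0,-0.14,0,0,0,-0.1,-15,8,0,-0.056,-30,16,0,0,-37,20,0,0,-37,20,0,0,-37,20,0,0,-37,20,0,0,-37,20,0,0,-37,20,0,0,-37,20,0,0,-34,19,0,0,-22,12,0,0,-14,8,0,0]

```text
time_s: 26.3
ee_pos: [0.5716, 0.0003, 0.1498]
eef_rot: [-3.139, 0.001, 1.275]
force: [-0.3, 0.2, -6.7]
grip_width: 0.0591
grip_force: 55.0
```

Request:
apply_moves:
  plan: [0,0,0,0,0,0,0,0,0,0,0,0]

```text
time_s: 26.6
ee_pos: [0.5717, 0.0032, 0.151]
eef_rot: [-3.141, -0.0, 1.278]
force: [0.6, 0.7, -6.1]
grip_width: 0.0592
grip_force: 55.0
```

```bash
python3 go.py 573.2 2.2 72 1.277
```

```text
t 26.6 at [571.7   3.2 151. ] yaw 1.278 | spin 0.001 then dx -0.5 dy 1.7 dz 79.0 w 59.2
```

Request:
apply_moves:
  plan: [-0.5,1.7,20,0,0,0,25,0,0,0,18,0,0,0,8,0,0,0,5,0,0,0,2,0,0,0,1.5,0,0,0,0,0,0,0,0,0,0,0,0,0]

```text
time_s: 27.6
ee_pos: [0.5736, 0.0011, 0.0723]
eef_rot: [3.141, -0.0, 1.277]
force: [0.5, -0.2, -5.7]
grip_width: 0.059
grip_force: 55.0
```

Request:
apply_moves:
  plan: [0,0,0.8,0,0,0,0.6,0,0,0,0,0,0,0,0,0]

```text
time_s: 28.0
ee_pos: [0.5735, 0.0011, 0.0705]
eef_rot: [-3.142, 0.0, 1.277]
force: [0.1, 0.8, -6.3]
grip_width: 0.0589
grip_force: 55.0
```

Request:
apply_moves:
  plan: [0,0,0,0,0,0,0,0,0,0,0,0,0,0,0,0,0,0,0,0,0,0,0,0,0,0,-8,0,0,0,-20,0,0,0,-30,0,0,0,-20,0,0,0,0,0,0,0,0,0]
  hand: 1

```text
time_s: 29.2
ee_pos: [0.5733, 0.0011, 0.1484]
eef_rot: [3.141, -0.0, 1.277]
force: [0.0, 0.5, -0.7]
grip_width: 0.0939
grip_force: 0.0
```

```bash
python3 go.py 389.2 217.7 150 1.277;python3 - <<'E'
from h import *
c=camera("wrist"); print(find(c,"blue",(.573,.002),.076,rad=.12)); cv2.imwrite("pics/w7.png",c["image"][:,:,::-1])
c=camera("side"); print(find(c,"blue",(.573,.002),.076,rad=.12)); cv2.imwrite("pics/s7.png",c["image"][:,:,::-1])
E
```

```text
t 29.2 at [573.3   1.1 148.4] yaw 1.277 | spin -0.000 then dx 154.0 dy -239.0 dz -1.6 w 93.9
(array([573.3,   2.2]), array([147.9,  59.4]), 1.276, 12582, array([574.9,   7.5]), np.float64(76.3))
(array([575.5,   5.1]), array([151.2,  62.6]), 1.276, 674, array([576.2,   9.9]), np.float64(76.8))
```

View pics/s7.png

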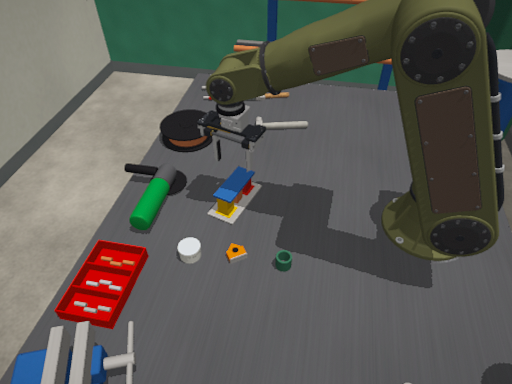

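The side view shows the blue plate lying level on both legs at (234,184), with tin, magnet and stub (284,260) untouched. Now the stub, keeping the same yaw.

Request:
apply_moves:
  plan: [12,-19,0,0,20,-31,0,0,22,-34,0,0,22,-34,0,0,22,-34,0,0,22,-34,0,0,18,-28,0,0,11,-17,0,0,5,-8,0,0,0,0,0,0,0,0,0,0,0,0,0,0]

```text
time_s: 30.5
ee_pos: [0.3899, 0.2171, 0.1483]
eef_rot: [-3.141, 0.0, 1.276]
force: [0.3, -0.1, -0.2]
grip_width: 0.094
grip_force: 0.0
```

Run:
```python
from h import *
from go import rel
c=camera("wrist"); r=find(c,"green",(.3892,.2177),.04,rad=.05); print(r)
cv2.imwrite("pics/w8.png",c["image"][:,:,::-1])
rel(*r[0],6,1.277)
```

```text
(array([388.7, 218.5]), array([42.3, 41.9]), 1.275, 820, array([388.8, 218.9]), np.float64(39.6))
t 30.6 at [389.8 217.1 148.4] yaw 1.276 | spin -0.001 then dx 1.0 dy -1.5 dz 142.4 w 94.0
```

View pics/w8.png

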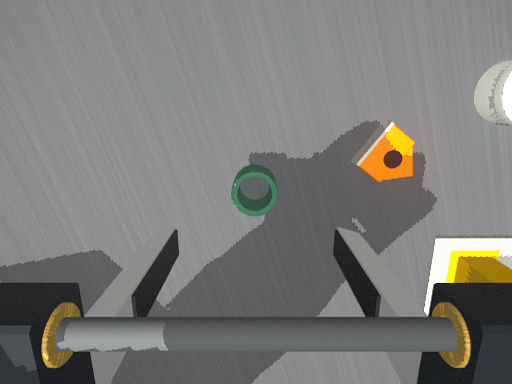

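The stub is at (255,195) between the fingers, and the magnet at (388,157) is outside their reach.

Request:
apply_moves:
  plan: [1,-1.5,25,0,0,0,33,0,0,0,33,0,0,0,25,0,0,0,14,0,0,0,6,0,0,0,0,0]

```text
time_s: 31.25
ee_pos: [0.3883, 0.2188, 0.0122]
eef_rot: [-3.141, 0.001, 1.276]
force: [0.6, 0.3, 1.1]
grip_width: 0.0939
grip_force: 0.0
```

Request:
apply_moves:
  plan: [0,0,0,0,0,0,0,0,0,0,0,0,0,0,0,0,0,0,0,0,0,0,0,0,0,0,0,0,0,0,0,0,0,0,0,0,0,0,0,0]
  hand: -1
  squeeze: 25

```text
time_s: 32.25
ee_pos: [0.3883, 0.2192, 0.0126]
eef_rot: [3.141, -0.0, 1.277]
force: [1.1, -0.9, 1.8]
grip_width: 0.0442
grip_force: 25.0
```

```bash
python3 go.py 573.3 2.2 150 1.277
```

```text
t 32.2 at [388.3 219.2  12.6] yaw 1.277 | spin -0.000 then dx -154.1 dy 239.9 dz -137.4 w 44.2
```

Request:
apply_moves:
  plan: [0,0,-12,0,0,0,-25,0,0,0,-35,0,0,0,-35,0,0,0,-30,0,-12,19,0,0,-20,31,0,0,-22,34,0,0,-22,34,0,0,-22,34,0,0,-22,34,0,0,-18,28,0,0,-11,17,0,0,-5,8,0,0,0,0,0,0,0,0,0,0,0,0,0,0]

```text
time_s: 33.95
ee_pos: [0.5718, 0.0035, 0.1498]
eef_rot: [-3.142, -0.0, 1.278]
force: [-0.4, -0.3, -2.7]
grip_width: 0.0443
grip_force: 25.0
```

```bash
python3 go.py 573.3 2.5 89.5 1.277
```

```text
t 34.0 at [571.8   3.5 149.8] yaw 1.278 | spin 0.001 then dx -0.5 dy 1.7 dz 60.3 w 44.3
```

Request:
apply_moves:
  plan: [-0.5,1.7,20,0,0,0,22,0,0,0,10,0,0,0,5,0,0,0,2,0,0,0,1,0,0,0,0,0,0,0,0,0,0,0,0,0]

```text
time_s: 34.85
ee_pos: [0.574, 0.0015, 0.0899]
eef_rot: [3.141, -0.0, 1.277]
force: [-0.6, -0.1, -1.9]
grip_width: 0.044
grip_force: 25.0
```

```bash
python3 go.py 573.3 2.5 88.8 1.277
```

```text
t 34.9 at [574.    1.5  89.9] yaw 1.277 | spin -0.000 then dx 0.7 dy -0.9 dz 1.1 w 44.0
```

Request:
apply_moves:
  plan: [0.7,-0.5,0.5,0,0,0,0.5,0,0,0,0,0,0,0,0,0]

```text
time_s: 35.25
ee_pos: [0.5736, 0.0024, 0.0887]
eef_rot: [3.141, -0.0, 1.277]
force: [0.4, 0.2, -1.5]
grip_width: 0.0439
grip_force: 25.0
```

Request:
apply_moves:
  plan: [0,0,0,0,0,0,0,0,0,0,0,0,0,0,0,0,0,0,0,0,0,0,0,0,0,0,-8,0,0,0,-20,0,0,0,-30,0,0,0,-30,0,0,0,-15,0,0,0,0,0,0,0,0,0]
  hand: 1

```text
time_s: 36.55
ee_pos: [0.5733, 0.0024, 0.1912]
eef_rot: [-3.141, 0.0, 1.277]
force: [-0.8, -0.0, -0.4]
grip_width: 0.094
grip_force: 0.0
```

```bash
python3 go.py 573.3 2.5 88.8 1.277;python3 - <<'E'
from h import *
c=camera("wrist"); print(find(c,"blue",(.573,.002),.076,rad=.12));print(find(c,"green",(.573,.002),.116,rad=.05)); cv2.imwrite("pics/w9.png",c["image"][:,:,::-1])
c=camera("side"); print(find(c,"white",(.646,.235),.042,rad=.05),find(c,"orange",(.527,.204),.02,rad=.05)); cv2.imwrite("pics/s9.png",cv2.resize(c["image"][120:290,130:330,::-1],None,fx=3,fy=3))
E
```

```text
t 36.5 at [573.3   2.4 191.2] yaw 1.277 | spin -0.000 then dx 0.1 dy -0.0 dz 102.4 w 94.0
(array([573.2,   2. ]), array([149. ,  59.3]), 1.277, 7654, array([575.9,  10.3]), np.float64(76.3))
(array([573.2,   2.5]), array([42.6, 41.7]), 1.276, 1001, array([573.3,   2.6]), np.float64(115.5))
(array([648.4, 236.2]), array([60.4, 61.4]), 1.766, 338, array([647.8, 237.1]), np.float64(43.1)) (array([528.7, 206.8]), array([50.1, 44.4]), 0.634, 166, array([525.7, 210.6]), np.float64(20.9))
```

View pics/s9.png

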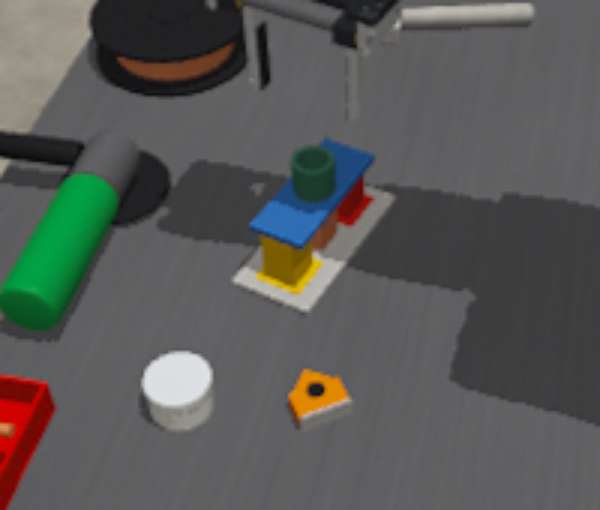

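View pics/w9.png

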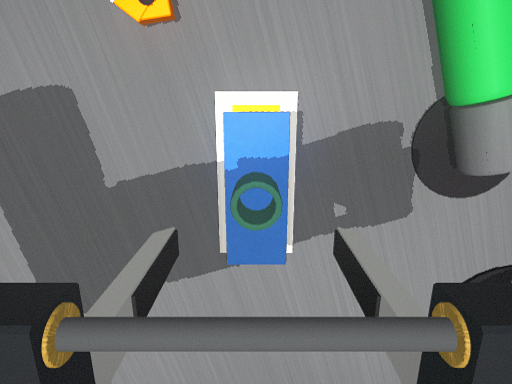

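Both views show the finished bracket. The stub, at (257,201) in the wrist view, stands on the middle of the level blue plate, the copper block sits between the legs, and the tin and magnet have not moved. The gripper is clear, so I'm handing in.

```bash
python3 -c "
from station import ctrl; print(ctrl.hand_in())"
```

```text
the job is handed in; nothing more can be done
None
```

The bridge bracket is dry-fitted and handed in at about 37 s. By camera every part sits within about 3 mm of its target, and the tin and magnet did not move; the hand-in gave no verdict.

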